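Close up the pastry display case

ROBOT

A 6-joint arm with a two-finger parallel gripper is mounted at the origin on the work surface. World frame = base frame: x ahead of the robot, y to its left, z up, the work surface at z = 0. Lengths are in m, angles in rad, forces in N, time in s.
With the tool pointing down it reaches from about 0.35 to 0.775 m from the base axis. Payload 5.5 kg.
Tool frame: the origin (TCP) lies midway between the tips of the shut fingers; the grasp point (between the pads) lies 19 mm behind it; z points along the fingers, y is the line along which they close (so a half turn about z gives the same grasp; the last joint's range is limited). The gripper opens to 85 mm and grips with 20 to 120 N. Pads are 22 mm wide; open, the fingers measure 114 mm over their backs; the gripper's body (76 mm by 85 mm) begins 54 mm behind the grasp point. The pads swing forward as they close: fully open they stand 13 mm farther back than shut.
Start: joints at [-1.418, 0.313, 0.046, 1.304, 0, 1.431], TCP at [0.166, -0.551, 0.197] pointing down, gripper open.
Joint ranges: [-2.76, 2.76], [-0.86, 1.69], [-1.03, 1.26], [-2.2, 2.34], [-1.47, 1.5], [-3.14, 3.14]. Speed limits (rad/s): [2.57, 2.57, 3.14, 3.14, 3.14, 3.14].

INTERFACE

Orientations are given as a unit quaternion [w, x, y, z].
In Python, from workcell import get_state, read_camera, camera_info, hand_in, recognise gives the robot as it stands.
- The arm moves only by the tool arm_command, never from a script. Its argument "moves" is one flat list of numbers, 7 for each row, row after row: the opening, from -1 (shut) to 1 (fully open), then the shift along the tool's x, y, z in mm, then the turn, a rotation vector about the tool's x, y, z in rad. A call has 1 to 8 rows; each row shifts and turns the commanded pose from where the row before left it, along the tool's axes as they then stand; what a row does not reach is not made up. A row lasts 1/8 s, in which the tool goes at most 62.5 mm and 10.7 degrees, less where a joint would pass 70% of its speed; a pose out of reach is approached as far as the arm can. A call with a gripper value outside its range is refused whole. The fingers move at their own pace and stop on an object; "newtons" is the grip in N (left out, the last holds). Time passes only in rows, so rows that do not move let the fingers close. It gives the time, the measured TCP pose, the force, the opening and the grip force at its end, in the units of the state.
- get_state(): the state, without advancing time (a new reading comes with each control period).
- read_camera(name): name is "scene" or "top"; returns (picture, depth): 384x512x3 uint8, blue, green, red; 384x512 float32, m along the optical axis (not along the pixel's ray), 0 where there is no reading.
- camera_info(name): a dict with "fovy" (degrees; the focal length in pixels is half the picture's height over the tangent of half this angle, whatever the lens; pixels are square), "cx", "cy" (the principal point, pixels), "eye" and "orientation" of the camera in the world. Camera axes: x right, y down, z forward; pixel columns grow to the right and rows downward; lengths in m; the calibration is good to about 2 mm. A picture is of the moment at which its call begins. camera_info takes no time and is no camera call.
- hand_in(): hands the job in; it is judged then, once.
Trained networks look in the newest picture that a camera, given by its name, has taken for a name from the list of things; names that differ only in an ending like _2 or _b are one class to them, and where a whole thing is asked for, a point or a joint stands for the part that bears it (a point fixed in the world has none). Each returns a list of dicts, best first, with "confidence" (0 to 1); they miss things now and then, are a little off and sometimes report something else, mostly with a low value. They report only what shows in the picture. A call takes as long as a camera call.
- recognise(camera, label): "point" ([column, row] in pixels, amid what is visible of it).
The state is a dict: "clock": time; "joint_pos": joint angles; "qvel": joint speeds; "tau": joint torques, N m; "tcp_pos": TCP position; "orientation": TCP orientation; "wrist_force": force on the tool from outside, world axes, zero at the start; "ft_torque": the same for the moment, N m; "finger_gap": finger opening in m; "grip_force": force on a finger pad.
Only numpy, scipy, OpenCV 4.12 (cv2) and the standard library are available. Lean on these libraries where they do the work, as an engineer would, in place of code of your own. Each camera call takes 0.05 s, during which the arm holds its last target. There are 200 camera calls.

TASK

Close up the small pastry display case on the counter using only pushes of the fingertips: push its drawer fully home, and slide both clear top panels outward, each to its own end of the case, until they are fully shut. Do not lift the panels out of their tracks, and leave everything else standing on the case and the counter where it is.

Things in the scene. Friction and masses are not known exactly. Their poses are not given: they have to be found in the camera images.
- case: White pastry display case with clear upper walls, fixed to the counter: 200 deep (its x), 370 wide (its y), 139 mm high; origin at the centre of its underside; its -x side, with the drawer, faces the robot. From x = 28 to 100 mm the top is a fixed white shelf, 139 mm high; forward of it two clear sliding panels close the top. Its front edge (x = -100) is 125 mm high.
- drawer (a joint): How far the drawer is out, m: 0 = fully home (at its stop); grows as it comes out to the case's -x. Friction about 1.5 N; it stays where it is left. Its white front is 234 mm wide, from 9 to 65 mm above the counter; when home its face is at x = -110 mm in the case's frame.
- drawer_handle (a point): Middle of the drawer's steel bar handle: a 100 mm long round bar along the case's y, about 12 mm thick, its centre line 35 mm in front of the drawer's face and 47 mm above the counter, on the case's centre line. When home it is at x = -145 mm, y = 0 in the case's frame.
- left_panel (a joint): How far the left (case +y) panel is from shut, m: 0 = shut at the case's +y end (at its stop); grows as it slides inward, to the case's -y, up to 0.065. Friction about 1.5 N. Panel 120 x 180 x 5 mm with a thin aluminium rim, in the lower track, its rim's top 132 mm above the counter. 0.35 kg, only rests in its track: it lifts out if its pull is dragged up.
- left_pull (a point): Centre of the top of the left panel's pull: a black upright fin near the panel's outer end, 56 mm along the case's x, 10 mm thick along its y, its top 170 mm above the counter, standing 39 mm proud of its panel. When shut it is at x = -66, y = +152 mm in the case's frame.
- right_panel (a joint): The same for the right (case -y) panel: 0 = shut at the case's -y end, grows as the panel slides to the case's +y, inward, up to 0.065. It runs in the upper track (upper face, rim included, 140 mm above the counter), passing over the left panel. Same size, weight and friction; also lifts out.
- right_pull (a point): Centre of the top of the right panel's pull: the same black fin, its top 170 mm above the counter, standing 31 mm proud of its panel. When shut it is at x = -66, y = -152 mm in the case's frame.
- biscuit_jar: Bystander: amber jar, 54 mm across, 75 mm tall, on the fixed rear shelf of the case; origin at the centre of its underside (so too for those below).
- tip_bowl: Bystander: small white bowl, 58 mm across, 30 mm tall, on the fixed rear shelf of the case.
- cup: Bystander: white cup, 72 mm across, 85 mm tall, on the counter.
- syrup: Bystander: green bottle, 60 mm across, 170 mm tall, on the counter beside the case.
- tongs: Bystander: steel serving tongs lying on the counter, 172 mm along their x, 52 mm wide, 12 mm high.
- napkins: Bystander: wooden napkin holder, 70 x 120 mm, 94 mm tall, on the counter beside the case.
- loaf: Bystander: round bread roll, 116 mm across, 58 mm tall, on the counter.

How it is judged:
By the outcome, as a careful person would: the job done as asked, in the order asked, and still so for the second after the job is handed in, with the robot touching nothing.
It also fails if it takes over 54 s, if anything falls off the work surface, if the arm or the gripper's body presses on something with over 40 N, if the wrist force passes 120 N, or if a joint passes its speed limit or range.

## Working session

There is one attempt and no reset: what is moved stays moved. The work goes in short steps, Python scripts to look and compute and a tool call to move; the robot and the scene stay as the last step left them, time stands still between calls to the robot, and variables do not carry over. Pictures are saved under pics/ and viewed, at most 10 in all, crops included, and the job is handed in when it is done.

Besides the shell and the picture viewer there is one more tool, called after ">>>" as a command line: name --argument value ..., lists and objects as JSON in quotes. arm_command: Moves the arm, as the interface text tells. Its arguments: {"type":"object","properties":{"moves":{"type":"array"},"newtons":{"type":"number"}},"required":["moves"]}

```bash
mkdir -p pics
cat > h.py <<'E'
import numpy as np, cv2
from workcell import *
from scipy.spatial.transform import Rotation as R
def cam(n):
    i=camera_info(n); f=192/np.tan(np.radians(i["fovy"])/2)
    q=i["orientation"]; return f,i["cx"],i["cy"],np.array(i["eye"]),R.from_quat([q[1],q[2],q[3],q[0]]).as_matrix()
def back(n,u,v,d):
    f,cx,cy,e,M=cam(n); u,v,d=map(np.asarray,(u,v,d))
    return np.stack([(u-cx)/f*d,(v-cy)/f*d,d],-1)@M.T+e
def atz(n,u,v,z):
    f,cx,cy,e,M=cam(n); r=M@np.array([(u-cx)/f,(v-cy)/f,1]); return e+r*(z-e[2])/r[2]
def proj(n,p):
    f,cx,cy,e,M=cam(n); c=(np.asarray(p)-e)@M; return np.stack([c[...,0]/c[...,2]*f+cx,c[...,1]/c[...,2]*f+cy],-1)
E
python3 - <<'E'
from h import *
s=get_state(); print(s["clock"],s["tcp_pos"],s["orientation"])
for n in("scene","top"):
    im,d=read_camera(n); cv2.imwrite(f"pics/{n}0.png",cv2.resize(im,(800,600),interpolation=cv2.INTER_CUBIC)); np.save(f"pics/{n}d.npy",d); cv2.imwrite(f"pics/{n}raw.png",im)
    print(n,camera_info(n))
    for l in("drawer_handle","left_pull","right_pull","case","biscuit_jar","tip_bowl","cup","syrup","tongs","napkins","loaf"):
        for r in recognise(n,l)[:2]:
            u,v=r["point"]; dd=d[int(v),int(u)]
            print(l,np.round([u,v,r["confidence"]],2),np.round(back(n,u,v,dd),3))
E
```

```text
0.0 [ 0.16583738 -0.54998076  0.19600819] [-9.04737861e-04  9.89303697e-01  1.45867668e-01 -1.89530433e-05]
scene {'fovy': 48.09968233609567, 'cx': 259.67755860148304, 'cy': 191.84000452142885, 'eye': array([ 0.73759512, -0.35799335,  1.19248521]), 'orientation': array([-0.16110419,  0.96899238,  0.18549181, -0.02630565])}
drawer_handle [250.9  184.3    0.66] [0.568 0.03  0.015]
drawer_handle [182.8  284.9    0.31] [ 0.512 -0.306  0.051]
left_pull [301.3 151.6   0.8] [0.675 0.13  0.13 ]
right_pull [284.8  196.     0.62] [ 0.678 -0.006  0.134]
right_pull [1.849e+02 2.841e+02 2.600e-01] [ 0.517 -0.302  0.056]
case [290.1  193.9    0.69] [0.689 0.004 0.135]
biscuit_jar [343.3  146.9    0.73] [0.773 0.143 0.211]
tip_bowl [326.4  208.3    0.93] [ 0.789 -0.003  0.149]
tongs [197.9  234.4    0.84] [ 0.482 -0.159 -0.003]
napkins [238.6  277.5    0.73] [ 0.644 -0.239  0.093]
loaf [184.   282.8    0.85] [ 0.514 -0.3    0.057]
loaf [2.499e+02 1.830e+02 1.600e-01] [0.563 0.034 0.011]
top {'fovy': 57.31884016063867, 'cx': 257.9961405705596, 'cy': 193.7518387219025, 'eye': array([ 0.48514942, -0.0
[... 229 characters left out ...]
242.3  170.2    0.97] [0.681 0.009 0.139]
case [236.8  173.5    0.58] [0.674 0.022 0.138]
case [191.6  173.9    0.43] [0.675 0.129 0.129]
biscuit_jar [153.6  251.6    0.65] [0.494 0.212 0.12 ]
biscuit_jar [175.6  126.8    0.61] [0.76  0.15  0.213]
tip_bowl [250.9  127.5    0.59] [ 0.784 -0.011  0.144]
tip_bowl [248.7  170.1    0.55] [ 0.682 -0.006  0.136]
cup [142.   186.7    0.79] [0.67  0.29  0.001]
cup [150.6 252.1   0.5] [0.493 0.216 0.129]
syrup [150.  250.6   0.7] [0.496 0.218 0.128]
syrup [238.6  223.1    0.62] [0.568 0.024 0.035]
tongs [307.3  254.9    0.62] [ 0.488 -0.153  0.01 ]
napkins [342.3  195.3    0.58] [ 0.631 -0.231  0.09 ]
loaf [368.6  248.4    0.88] [ 0.504 -0.298  0.058]
```

View pics/top0.png

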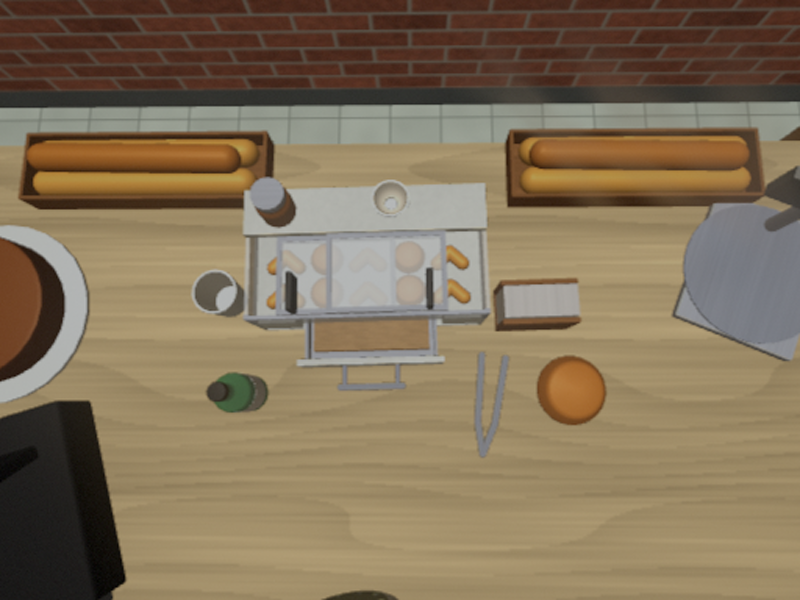

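View pics/scene0.png

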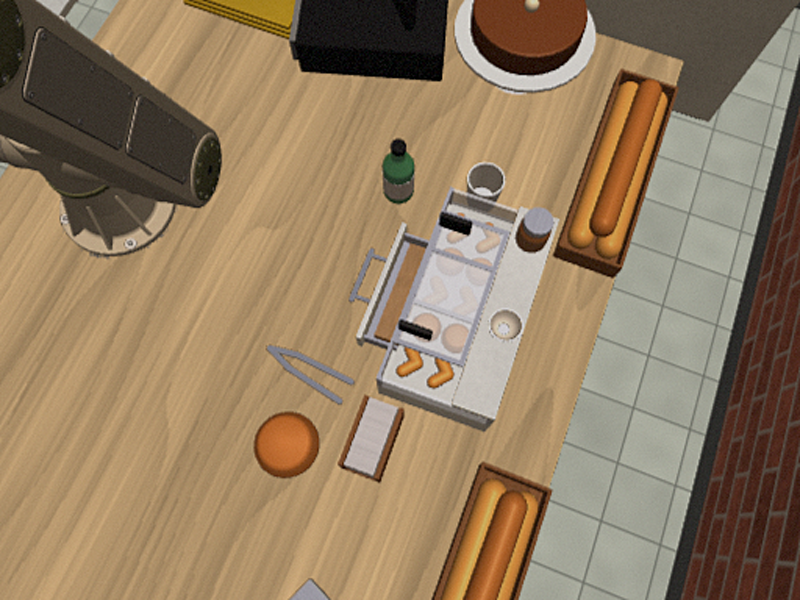

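The top view shows the left pull at about (291,293), the right pull at (430,288), the handle bar at (372,387), and the shelf corners at (244,190) and (487,185). These are pixels in the enlarged picture. Next I fit the case pose from the depth image.

Run:
```python
from h import *
n="top"; d=np.load("pics/topd.npy"); im=cv2.imread("pics/topraw.png")
vv,uu=np.mgrid[:384,:512]; P=back(n,uu,vv,d); hsv=cv2.cvtColor(im,cv2.COLOR_BGR2HSV)
x,y,z=P[...,0],P[...,1],P[...,2]; ok=d>0
m=ok&(abs(z-.139)<.008)&(x>.70)&(x<.9)&(abs(y-.03)<.25)
Q=P[m]; r=cv2.minAreaRect(Q[:,:2].astype(np.float32)*1000); print("shelf",len(Q),r,np.round(cv2.boxPoints(r)),Q[:,2].mean())
# shelf front/rear edge yaw and side ends
m8=m.astype(np.uint8)
box=ok&(x>.58)&(x<.9)&(abs(y-.03)<.25)
for nm,l,h in(("fins",.145,.18),("wall",.115,.128)):
    k=box&(z>l)&(z<h)&((im.max(2)<70) if nm=="fins" else (hsv[...,1]<60))
    c,lab,st,ce=cv2.connectedComponentsWithStats(k.astype(np.uint8))
    for i in range(1,c):
        if st[i,4]>15:
            q=P[lab==i]; print(nm,st[i],np.round(q.mean(0),4),np.round(q.min(0),3),np.round(q.max(0),3),np.round(cv2.minAreaRect(q[:,:2].astype(np.float32)*1000),1) if 0 else cv2.minAreaRect(q[:,:2].astype(np.float32)*1000)[2])
# top-face of fins only
k=box&(z>.163)&(z<.178)&(im.max(2)<70); c,lab,st,ce=cv2.connectedComponentsWithStats(k.astype(np.uint8))
for i in range(1,c):
    if st[i,4]>8: print("fintop",st[i],np.round(P[lab==i].mean(0),4))
for s,a,z0 in(("bar ends",[(341,387),(404,386)],.047),("drawer front top",[(298,363),(443,359)],.065),("front top edge",[(246,322),(489,318)],.125),("shelf corners",[(244,190),(487,185),(488,231),(244,236)],.139)):
    for p in a: print(s,np.round(atz(n,p[0]/1.5625,p[1]/1.5625,z0),4))
k=ok&(x>.5)&(x<.6)&(abs(y-.03)<.1)&(z>.035)&(z<.075)
c,lab,st,ce=cv2.connectedComponentsWithStats(k.astype(np.uint8))
for i in range(1,c):
    if st[i,4]>15: q=P[lab==i]; print("drw",st[i],np.round(q.mean(0),3),q.min(0),q.max(0))
for nm,b in(("syrup",(.42,.55,.13,.28)),("napk",(.57,.7,-.32,-.17)),("cup",(.6,.73,.235,.36)),("tongs",(.38,.6,-.2,-.1)),("jar",(.72,.85,.1,.2))):
    k=ok&(x>b[0])&(x<b[1])&(y>b[2])&(y<b[3])&(z>(.16 if nm=="jar" else .006 if nm=="tongs" else .02)); q=P[k]; print(nm,np.percentile(q,2,0).round(3),np.percentile(q,98,0).round(3))
cv2.imwrite("pics/crop.png",cv2.resize(im[110:260,130:330],(800,600),interpolation=cv2.INTER_CUBIC))
```

```text
shelf 4876 ((753.4091796875, 33.668670654296875), (111.40560913085938, 370.4919738769531), 1.2635124921798706) [[ 694.  218.]
 [ 702. -153.]
 [ 813. -150.]
 [ 805.  220.]] 0.1377752950408066
fins [183 175   6  25  92] [0.6383 0.1345 0.1617] [0.612 0.132 0.145] [0.664 0.14  0.171] 2.382028341293335
fins [274 176   3  21  36] [ 0.6349 -0.0667  0.1675] [ 0.617 -0.068  0.153] [ 0.66  -0.064  0.171] 0.4049719572067261
wall [155 147 159  58 826] [0.6396 0.0324 0.1225] [ 0.604 -0.156  0.115] [0.742 0.216 0.128] 1.5019829273223877
fintop [273 172   3   8  12] [ 0.6637 -0.0631  0.1686]
fintop [183 175   4  24  57] [0.6399 0.1352 0.1672]
fintop [274 176   3  20  33] [ 0.6364 -0.0667  0.1687]
bar ends [0.5052 0.0729 0.047 ]
bar ends [ 0.507  -0.0279  0.047 ]
drawer front top [0.5421 0.1395 0.065 ]
drawer front top [ 0.5488 -0.0895  0.065 ]
front top edge [0.5991 0.2071 0.125 ]
front top edge [ 0.6052 -0.155   0.125 ]
shelf corners [0.8013 0.2167 0.139 ]
shelf corners [ 0.8078 -0.155   0.139 ]
shelf corners [ 0.735  -0.1547  0.139 ]
shelf corners [0.7281 0.2128 0.139 ]
drw [200 211  74  14 416] [0.584 0.03  0.036] [ 0.56507568 -0.06455109  0.03500482] [0.59905115 0.12325875 0.03930478]
drw [195 228  81  22 652] [0.533 0.028 0.057] [ 0.50188241 -0.06940376  0.03559188] [0.55330932 0.12967267 0.06771957]
syrup [0.47  0.139 0.028] [0.543 0.246 0.171]
napk [ 0.603 -0.295  0.026] [ 0.672 -0.181  0.095]
cup [0.622 0.242 0.023] [0.688 0.308 0.085]
tongs [ 0.401 -0.195  0.006] [ 0.56  -0.144  0.014]
jar [0.742 0.137 0.164] [0.788 0.184 0.215]
```

View pics/crop.png

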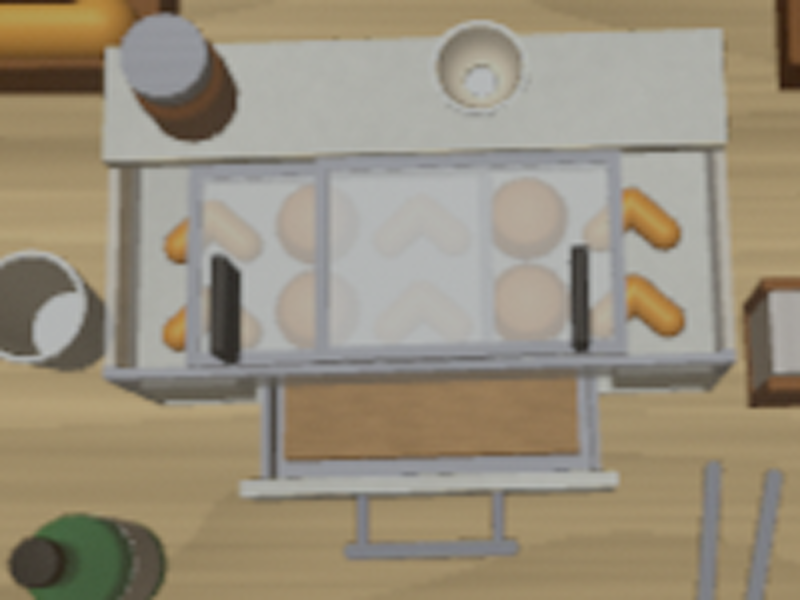

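The crop shows both fins clear of obstructions, with the case yawed about +1.1° and its centre at about (0.7035, 0.030). The drawer is about 52 mm out, the left panel about 45 mm and the right panel about 56 mm. I'll approach the drawer first.

>>> arm_command --moves '[-1,41,-42,0,0,0,0,-1,41,-42,0,0,0,0,-1,41,-42,0,0,0,0,-1,41,-42,0,0,0,0,-1,41,-42,0,0,0,0,-1,41,-42,0,0,0,0,-1,41,-42,0,0,0,0,-1,41,-42,0,0,0,0]'

```text
clock: 2.2
tcp_pos: [0.3838, -0.1326, 0.1973]
orientation: [0.0, 0.989, 0.146, 0.001]
wrist_force: [0.5, -0.8, -0.6]
finger_gap: -0.0001
grip_force: 0.0
```

>>> arm_command --moves '[-1,41,-42,0,0,0,0,-1,41,-42,0,0,0,0,-1,41,-42,0,0,0,0,-1,0,0,0,0,0,0.137,-1,0,0,0,0,0,0.137,-1,0,0,0,0,0,0]'

```text
clock: 2.95
tcp_pos: [0.4645, 0.0223, 0.1969]
orientation: [0.0, 1.0, 0.01, 0.0]
wrist_force: [-0.6, 0.3, 0.0]
finger_gap: 0.0001
grip_force: 0.0
```

>>> arm_command --moves '[-1,0,0,55,0,0,0,-1,0,0,55,0,0,0,-1,0,0,52,0,0,0,-1,0,0,0,0,0,0,-1,15,0,0,0,0,0,-1,10,0,0,0,0,0,-1,8,0,0,0,0,0,-1,8,0,0,0,0,0]'

```text
clock: 3.95
tcp_pos: [0.5068, 0.0227, 0.0357]
orientation: [0.0, 1.0, 0.01, 0.001]
wrist_force: [-0.2, 0.6, 0.3]
finger_gap: 0.0
grip_force: 0.0
```

>>> arm_command --moves '[-1,8,0,0,0,0,0,-1,7,0,0,0,0,0,-1,5,0,0,0,0,0,-1,0,0,0,0,0,0]'

```text
clock: 4.45
tcp_pos: [0.5257, 0.023, 0.0348]
orientation: [0.0, 1.0, 0.009, -0.0]
wrist_force: [0.3, -0.2, -0.7]
finger_gap: -0.0
grip_force: 0.0
```

Run:
```python
from h import *
im,d=read_camera("top"); im2,d2=read_camera("scene")
cv2.imwrite("pics/c2.png",np.hstack([cv2.resize(im[120:270,150:300],(400,400)),cv2.resize(im2[110:260,200:350],(400,400))]))
s=get_state();print(s["wrist_force"],s["tcp_pos"])
```

```text
[-0.27099852  0.2859646  -0.71104805] [0.52509985 0.02310986 0.03476079]
```

View pics/c2.png

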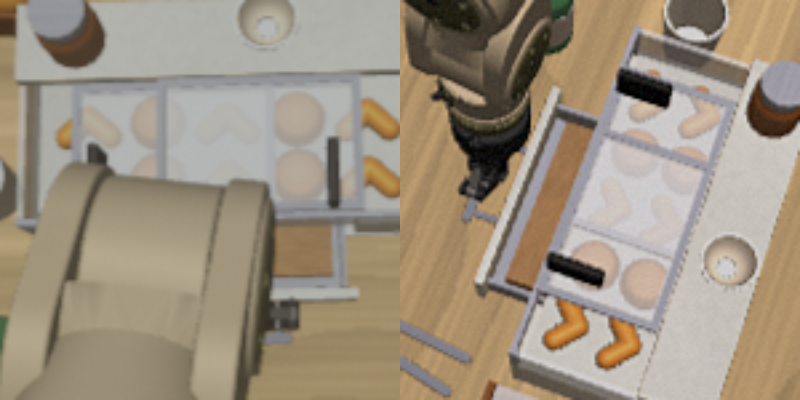

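Run:
```python
from h import *
t=np.array(get_state()["tcp_pos"])
pts={"tcp":t,"tip+60":t+[0,0,.06],"barR":[.507,-.028,.047],"barL":[.505,.073,.047],"barmid":[.506,.0225,.047]}
out=[]
for n in("top","scene"):
    im,d=read_camera(n)
    big=cv2.resize(im,None,fx=6,fy=6,interpolation=cv2.INTER_CUBIC)
    for i,(k,p) in enumerate(pts.items()):
        u=proj(n,p); print(n,k,u.round(1),"zray",(np.round(back(n,*u.round(),d[int(round(u[1])),int(round(u[0]))]),3)))
        cv2.circle(big,tuple(int(a) for a in (u+.5)*6),4,[(0,0,255),(0,255,255),(0,255,0),(255,0,0),(255,0,255)][i],-1)
    c=proj(n,[.525,.023,.05]); x,y=(c*6).astype(int); out.append(big[y-200:y+200,x-200:x+200])
cv2.imwrite("pics/c3.png",np.hstack(out))
```

```text
top tcp [238.6 239.9] zray [ 0.501 -0.016  0.569]
top tip+60 [236.8 238.8] zray [ 0.502 -0.014  0.57 ]
top barR [258.6 247. ] zray [ 0.508 -0.028  0.001]
top barL [218.2 247.8] zray [0.493 0.006 0.565]
top barmid [238.4 247.4] zray [ 0.494 -0.015  0.574]
scene tcp [236.2 179. ] zray [0.519 0.033 0.004]
scene tip+60 [235.2 171.3] zray [0.537 0.    0.162]
scene barR [223. 191.] zray [ 0.507 -0.028  0.046]
scene barL [236.2 160. ] zray [ 0.547 -0.005  0.255]
scene barmid [229.7 175.3] zray [ 0.532 -0.018  0.172]
```

View pics/c3.png

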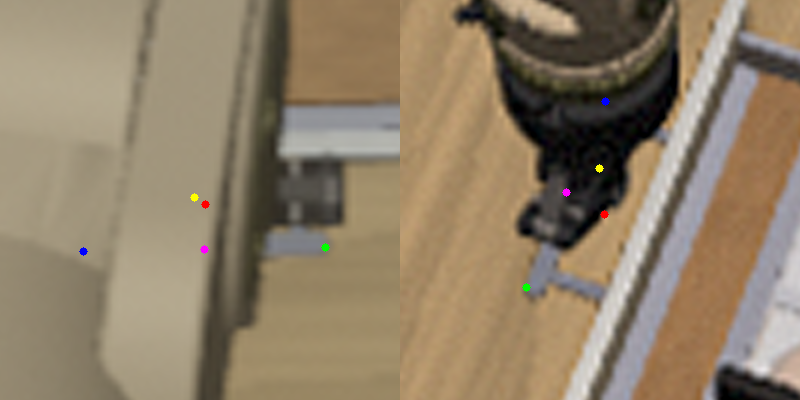

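Run:
```python
from h import *
for n,(u,v) in(("top",(270,232)),("scene",(236,212))):
    a=cv2.imread(f"pics/{n}raw.png"); b,d=read_camera(n)
    t=a[v-10:v+11,u-12:u+13]; r=cv2.matchTemplate(b[v-40:v+40,u-40:u+40],t,cv2.TM_CCOEFF_NORMED); _,mx,_,l=cv2.minMaxLoc(r); print(n,mx,l[0]-28,l[1]-30)
    if n=="top":
        for y in(-.03,-.05,-.07,-.02): 
            pass
        P=back(n,*np.meshgrid(np.arange(250,290),np.arange(215,256)),d[215:256,250:290]); k=(P[...,2]>.02)&(P[...,2]<.075)
        for c in(6,10,20,25): print(250+c,[tuple(p.round(3)) for p in P[:,c][k[:,c]]][::2])
s=get_state(); print(s["tcp_pos"],s["joint_pos"],s["clock"])
```

```text
top 0.8755305409431458 4 0
256 [(np.float64(0.588), np.float64(-0.021), np.float64(0.037)), (np.float64(0.584), np.float64(-0.021), np.float64(0.034)), (np.float64(0.578), np.float64(-0.021), np.float64(0.038)), (np.float64(0.573), np.float64(-0.021), np.float64(0.035)), (np.float64(0.569), np.float64(-0.021), np.float64(0.025)), (np.float64(0.551), np.float64(-0.022), np.float64(0.065)), (np.float64(0.546), np.float64(-0.022), np.float64(0.062)), (np.float64(0.509), np.float64(-0.022), np.float64(0.052)), (np.float64(0.505), np.float64(-0.022), np.float64(0.05))]
260 [(np.float64(0.589), np.float64(-0.031), np.float64(0.035)), (np.float64(0.584), np.float64(-0.031), np.float64(0.035)), (np.float64(0.578), np.float64(-0.031), np.float64(0.035)), (np.float64(0.573), np.float64(-0.031), np.float64(0.037)), (np.float64(0.569), np.float64(-0.031), np.float64(0.023)), (np.float64(0.551), np.float64(-0.032), np.float64(0.063)), (np.float64(0.546), np.float64(-0.032), np.float64(0.065))]
270 [(np.float64(0.589), np.float64(-0.057), np.float64(0.036)), (np.float64(0.583), np.float64(-0.057), np.float64(0.036)), (np.float64(0.578), np.float64(-0.057), np.float64(0.036)), (np.float64(0.573), np.float64(-0.057), np.float64(0.035)), (np.float64(0.553), np.float64(-0.056), np.float64(0.064)), (np.float64(0.548), np.float64(-0.056), np.float64(0.065)), (np.float64(0.545), np.float64(-0.057), np.float64(0.04))]
275 [(np.float64(0.553), np.float64(-0.069), np.float64(0.062)), (np.float64(0.548), np.float64(-0.068), np.float64(0.066)), (np.float64(0.545), np.float64(-0.069), np.float64(0.035))]
scene 0.9965802431106567 0 0
[0.52513935 0.02307101 0.03487525] [-1.08805656e-01  3.26462079e-01 -3.53768211e-01  8.90731866e-01
 -1.19420587e-04  3.01402779e+00] 4.75
```

>>> arm_command --moves '[-1,0,0,-40,0,0,0,-1,0,0,-60,0,0,0,-1,0,0,0,0,0,0]'

```text
clock: 5.12
tcp_pos: [0.529, 0.0227, 0.14]
orientation: [0.001, 1.0, 0.009, 0.005]
wrist_force: [1.6, -0.4, 0.2]
finger_gap: 0.0002
grip_force: 0.0
```

Run:
```python
from h import *
im,d=read_camera("scene"); s=get_state(); t=np.array(s["tcp_pos"]); print(t,s["finger_gap"],s["wrist_force"])
big=cv2.resize(im,None,fx=6,fy=6,interpolation=cv2.INTER_CUBIC)
for i,p in enumerate([t,t+[0,0,.06],[.507,-.028,.047],[.506,.0225,.047]]):
    u=proj("scene",p); cv2.circle(big,tuple(int(a) for a in (u+.5)*6),4,[(0,0,255),(0,255,255),(0,255,0),(255,0,255)][i],-1)
x,y=(proj("scene",t)*6).astype(int); cv2.imwrite("pics/c4.png",big[y-280:y+280,x-300:x+300])
```

```text
[0.52736327 0.02286804 0.13740831] 0.00023253886679708085 [ 0.07764175 -0.49353065 -0.41586588]
```

View pics/c4.png

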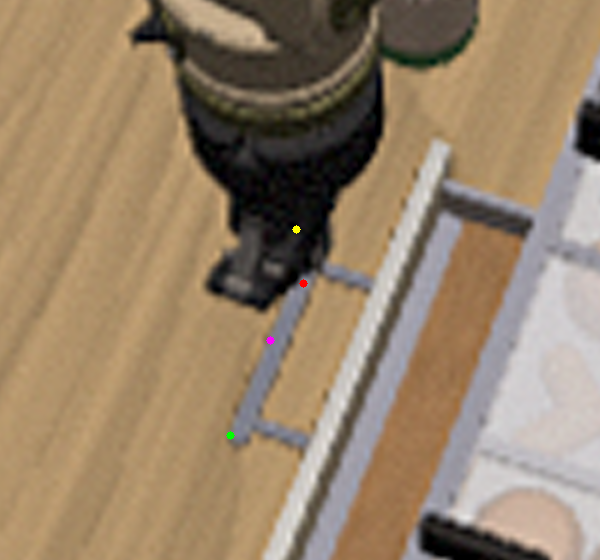

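Run:
```python
from h import *
for n in("scene","top"):
    im,d=read_camera(n); s=get_state(); t=np.array(s["tcp_pos"])
    vv,uu=np.mgrid[:384,:512]; P=back(n,uu,vv,d)
    k=(d>0)&(P[...,2]>.10)&(P[...,2]<.32)&(np.hypot(P[...,0]-.53,P[...,1]-.02)<.09)&(P[...,0]<.59)
    Q=P[k]; print(n,t,len(Q))
    for a in np.arange(.1,.32,.02):
        q=Q[(Q[:,2]>=a)&(Q[:,2]<a+.02)]
        if len(q)>2: print(round(a,2),len(q),q[:,0].min().round(3),q[:,0].max().round(3),q[:,1].min().round(3),q[:,1].max().round(3))
```

```text
scene [0.5259058  0.02301679 0.1355658 ] 377
0.16 3 0.534 0.539 0.016 0.019
0.18 13 0.534 0.539 0.01 0.028
0.2 14 0.534 0.541 -0.006 0.032
0.22 42 0.526 0.543 -0.022 0.01
0.24 41 0.516 0.545 -0.038 0.018
0.26 113 0.516 0.547 -0.039 0.009
0.28 42 0.519 0.543 -0.019 -0.007
0.3 109 0.498 0.565 -0.015 0.032
top [0.52492693 0.02311912 0.13440715] 203
0.24 61 0.513 0.537 -0.036 -0.008
0.26 104 0.513 0.538 -0.034 -0.012
0.28 21 0.516 0.536 -0.016 -0.01
0.3 16 0.504 0.533 -0.012 -0.006
```

Run:
```python
from h import *
im,d=read_camera("scene"); t=np.array(get_state()["tcp_pos"]); print(t)
u0,v0=proj("scene",t).round().astype(int)
P=back("scene",*np.meshgrid(np.arange(u0-9,u0+8),np.arange(v0-14,v0+5)),d[v0-14:v0+5,u0-9:u0+8])
print("z mm\n",(P[...,2]*1000).round().astype(int)); print("x mm\n",(P[...,0]*1000).round().astype(int))
```

```text
[0.52439699 0.02316808 0.1337052 ]
z mm
 [[300 305 305 305 305 309 305 305 308 306 303 304 301 298 214  -3  -2]
 [297 297 300 297 300 302 302 300 302 302 268 272 269 244 217  -1  -1]
 [288 294 295 293 296 298 287 277 265 257 263 263 266 242  -2  -6   1]
 [282 284 287 287 291 287 284 273 265 249 252 254 247 235  -3  -1  -3]
 [280 279 278 288 284 283 278 268 258 237 246 249 245 202  -2  -1   0]
 [273 277 278 281 282 280 274 261 232 232 236 237 239 196   1   0   3]
 [273 275 271 278 278 277 269 221 220 225 232 232 216 191   1  -1   2]
 [273 272 273 277 277 272 224 221 224 219 224 215 209 187   0  -4   2]
 [270 272 275 227 224 225 225 225 221 209 212 212 195 180  48   4  -1]
 [269 269 267 255 227 228 227 222 225 221 192 187 188 176  -4   0  -7]
 [269 269 262 248 240 223 224 234 231 222 187 180 184  49  50   1   0]
 [264 266 258 253 254 256 240 240 230 223 183 174 176  54  49  52  51]
 [264 267 253 257 253 258 245 235 225 221 174  49  49  45  49  48  48]
 [263 259 259 259 257 252 242 230 223  52  56  51  52  -2   1  44  53]
 [262 262 262 263 261 249 237 227  51  55  54  48   1   4   1  -2
[... 946 characters left out ...]
531 530 526 529 531 532 535 536 533 534 537 537 504 507 509]
 [528 530 531 530 530 529 531 536 537 538 533 534 537 513 515 509 511]
 [528 530 531 532 534 537 536 538 538 539 533 533 536 515 516 520 522]
 [529 532 531 534 535 538 538 538 538 539 532 510 512 514 518 520 523]
 [529 531 533 535 537 538 538 538 539 506 510 511 514 506 510 521 525]
 [530 532 535 537 539 538 538 538 505 508 510 512 505 509 511 513 516]
 [531 533 536 539 538 539 538 492 506 508 511 513 506 509 512 515 518]
 [533 535 536 538 540 537 490 504 507 509 512 504 508 510 512 515 518]
 [533 535 538 539 538 490 491 505 509 510 513 506 509 512 515 517 520]
 [477 535 537 539 488 491 504 507 510 512 514 508 509 513 515 518 521]]
```

The depth image puts the visible fingertip about 35–40 mm above the reported TCP, so the fingers passed over the bar without touching it. I'll back off and come in lower; at this height the tips meet the bar whichever offset is right.

>>> arm_command --moves '[-1,-31,0,0,0,0,0,-1,-31,0,0,0,0,0,-1,0,0,0,0,0,0,-1,0,0,50,0,0,0,-1,0,0,50,0,0,0,-1,0,0,18,0,0,0,-1,0,0,10,0,0,0,-1,0,0,0,0,0,0]'

```text
clock: 6.32
tcp_pos: [0.4632, 0.0219, 0.0062]
orientation: [-0.0, 1.0, 0.009, -0.001]
wrist_force: [0.4, -0.1, -0.4]
finger_gap: 0.0
grip_force: 0.0
```

```bash
cat >> h.py <<'E'
def tip():
    im,d=read_camera("scene"); t=np.array(get_state()["tcp_pos"])
    vv,uu=np.mgrid[:384,:512]; P=back("scene",uu,vv,d); q=P[(d>0)&(im.max(2)<90)&(np.hypot(P[...,0]-t[0],P[...,1]-t[1])<.025)&(P[...,2]<t[2]+.09)&(P[...,2]>t[2]-.01)]
    print(t,get_state()["wrist_force"],len(q)); print(q[np.argsort(q[:,2])][:8].round(3))
E
python3 -c "
from h import *; tip()"
```

```text
[0.4639248  0.02183275 0.00695857] [ 0.17604592 -0.0015853  -0.0396052 ] 38
[[0.47  0.014 0.044]
 [0.474 0.019 0.045]
 [0.472 0.017 0.047]
 [0.475 0.024 0.047]
 [0.474 0.02  0.049]
 [0.475 0.026 0.05 ]
 [0.471 0.014 0.052]
 [0.475 0.027 0.056]]
```

>>> arm_command --moves '[-1,0,0,5,0,0,0,-1,0,0,4,0,0,0,-1,0,0,0,0,0,0]'

```text
clock: 6.75
tcp_pos: [0.4634, 0.0219, -0.0021]
orientation: [0.0, 1.0, 0.009, 0.0]
wrist_force: [0.5, 0.4, -0.3]
finger_gap: 0.0003
grip_force: 0.0
```

>>> arm_command --moves '[-1,12,0,0,0,0,0,-1,10,0,0,0,0,0,-1,8,0,0,0,0,0,-1,8,0,0,0,0,0,-1,8,0,0,0,0,0,-1,8,0,0,0,0,0]'

```text
clock: 7.5
tcp_pos: [0.5176, 0.023, -0.0023]
orientation: [-0.0, 1.0, 0.009, -0.0]
wrist_force: [-2.1, 0.5, 1.4]
finger_gap: 0.0
grip_force: 1.1
```

>>> arm_command --moves '[-1,7,0,0,0,0,0,-1,6,0,0,0,0,0,-1,5,0,0,0,0,0,-1,0,0,0,0,0,0]'

```text
clock: 8.0
tcp_pos: [0.5364, 0.023, -0.002]
orientation: [0.0, 1.0, 0.009, 0.001]
wrist_force: [0.5, 0.0, 1.3]
finger_gap: 0.0
grip_force: 0.0
```

Now there is contact, at about 2 N. I'll push in small steps to the stop.

>>> arm_command --moves '[-1,2,0,0,0,0,0,-1,2,0,0,0,0,0]'

```text
clock: 8.25
tcp_pos: [0.5393, 0.0231, -0.0021]
orientation: [0.0, 1.0, 0.009, -0.0]
wrist_force: [-2.0, -0.4, 0.4]
finger_gap: -0.0001
grip_force: 0.8
```

>>> arm_command --moves '[-1,1,0,0,0,0,0,-1,1,0,0,0,0,0]'

```text
clock: 8.5
tcp_pos: [0.5414, 0.0232, -0.0021]
orientation: [0.0, 1.0, 0.009, -0.0]
wrist_force: [-1.2, -1.3, 0.1]
finger_gap: -0.0002
grip_force: 0.8
```

>>> arm_command --moves '[-1,1,0,0,0,0,0,-1,1,0,0,0,0,0]'

```text
clock: 8.75
tcp_pos: [0.5435, 0.0233, -0.0021]
orientation: [0.0, 1.0, 0.009, 0.0]
wrist_force: [-1.8, -0.9, 1.0]
finger_gap: -0.0003
grip_force: 0.8
```

>>> arm_command --moves '[-1,1,0,0,0,0,0,-1,1,0,0,0,0,0]'

```text
clock: 9.0
tcp_pos: [0.5455, 0.0234, -0.0021]
orientation: [0.0, 1.0, 0.009, 0.0]
wrist_force: [-0.9, -0.1, 1.2]
finger_gap: -0.0001
grip_force: 0.8
```

>>> arm_command --moves '[-1,1,0,0,0,0,0,-1,1,0,0,0,0,0]'

```text
clock: 9.25
tcp_pos: [0.5475, 0.0235, -0.0021]
orientation: [0.0, 1.0, 0.009, 0.0]
wrist_force: [-1.8, -0.9, 0.9]
finger_gap: -0.0001
grip_force: 0.8
```

Run:
```python
from h import *
im,d=read_camera("scene"); print(get_state()["wrist_force"],get_state()["tcp_pos"])
vv,uu=np.mgrid[:384,:512]; P=back("scene",uu,vv,d)
q=P[(abs(P[...,2]-.05)<.006)&(P[...,0]>.50)&(P[...,0]<.585)&(P[...,1]>-.03)&(P[...,1]<-.005)&(d>0)]; print("bar",len(q),q.min(0),q.max(0),q.mean(0))
q=P[(abs(P[...,2]-.063)<.006)&(P[...,0]>.53)&(P[...,0]<.61)&(P[...,1]>-.08)&(P[...,1]<-.04)&(d>0)]; print("front",len(q),q.min(0),q.max(0),q.mean(0))
```

```text
[-1.27605573 -1.51476029  0.13193669] [ 0.54765031  0.02349498 -0.00210524]
bar 46 [ 0.5603392  -0.02922701  0.04573588] [ 0.58446475 -0.00522569  0.05492067] [ 0.56976485 -0.01686556  0.04995236]
front 22 [ 0.60184008 -0.07928126  0.06112383] [ 0.60661561 -0.04236557  0.06771511] [ 0.60398184 -0.06169344  0.0644504 ]
```

>>> arm_command --moves '[-1,1,0,0,0,0,0,-1,1,0,0,0,0,0]'

```text
clock: 9.55
tcp_pos: [0.5486, 0.0235, -0.0022]
orientation: [0.0, 1.0, 0.009, -0.001]
wrist_force: [-5.2, -1.7, 4.7]
finger_gap: 0.0001
grip_force: 2.6
```

>>> arm_command --moves '[-1,1,0,0,0,0,0,-1,1,0,0,0,0,0]'

```text
clock: 9.8
tcp_pos: [0.5485, 0.0235, -0.0023]
orientation: [0.0, 1.0, 0.009, -0.002]
wrist_force: [-10.4, -1.6, 9.6]
finger_gap: 0.0001
grip_force: 5.3
```

>>> arm_command --moves '[-1,1,0,0,0,0,0,-1,1,0,0,0,0,0]'

```text
clock: 10.05
tcp_pos: [0.5485, 0.0236, -0.0024]
orientation: [0.0, 1.0, 0.009, -0.004]
wrist_force: [-15.7, -1.7, 14.3]
finger_gap: -0.0001
grip_force: 7.8
```

>>> arm_command --moves '[-1,-8,0,0,0,0,0,-1,-20,0,0,0,0,0,-1,0,0,-50,0,0,0,-1,0,0,-50,0,0,0,-1,0,0,-50,0,0,0,-1,0,0,0,0,0,0]'

```text
clock: 10.8
tcp_pos: [0.5296, 0.0229, 0.1527]
orientation: [0.0, 1.0, 0.01, 0.005]
wrist_force: [1.0, -0.1, -0.8]
finger_gap: 0.0001
grip_force: 0.0
```

Run:
```python
from h import *
print(get_state()["tcp_pos"],get_state()["wrist_force"])
for n in("top","scene"):
    im,d=read_camera(n); vv,uu=np.mgrid[:384,:512]; P=back(n,uu,vv,d)
    for nm,z0,a,b,y0,y1 in(("bar",.05,.5,.568,-.03,-.005),("front",.063,.53,.61,-.08,-.03),("case",.125,.59,.62,-.15,.2)):
        q=P[(abs(P[...,2]-z0)<.006)&(P[...,0]>a)&(P[...,0]<b)&(P[...,1]>y0)&(P[...,1]<y1)&(d>0)]
        if len(q): print(n,nm,len(q),q.min(0).round(4),q.max(0).round(4),q.mean(0).round(4))
```

```text
[0.5296127  0.02292641 0.15270287] [ 0.95482208 -0.06960464 -0.83292418]
top bar 29 [ 0.5594 -0.0264  0.047 ] [ 0.5668 -0.0062  0.0534] [ 0.5638 -0.0157  0.0505]
top front 71 [ 0.6004 -0.0789  0.0587] [ 0.6084 -0.0315  0.0679] [ 0.6047 -0.0535  0.0635]
top case 178 [ 0.6108 -0.1487  0.1193] [ 0.6187 -0.0065  0.1289] [ 0.6147 -0.0786  0.1241]
scene bar 18 [ 0.5613 -0.0283  0.0468] [ 0.568  -0.0061  0.0553] [ 0.565  -0.0163  0.0511]
scene front 23 [ 0.602  -0.0788  0.0596] [ 0.6061 -0.0304  0.0686] [ 0.6043 -0.0549  0.0646]
scene case 223 [ 0.6059 -0.1498  0.1197] [0.62   0.1994 0.1307] [0.6134 0.0271 0.1248]
```

>>> arm_command --moves '[-1,37,-20,0,0,0,0,-1,37,-20,0,0,0,0,-1,36,-20,0,0,0,0,-1,0,0,0,0,0,0,-1,0,0,15,0,0,0,-1,0,0,15,0,0,0,-1,0,0,0,0,0,0]'

```text
clock: 11.78
tcp_pos: [0.6319, 0.0846, 0.1156]
orientation: [0.0, 1.0, 0.009, -0.002]
wrist_force: [-0.4, -0.1, 0.7]
finger_gap: 0.0003
grip_force: 0.0
```

```bash
python3 -c "
from h import *; tip()
im,d=read_camera('scene'); c=cv2.resize(im[100:220,220:380],(800,600),interpolation=cv2.INTER_CUBIC); cv2.imwrite('pics/c5.png',c)"
```

```text
[0.63282389 0.08465829 0.11683647] [-0.17877136  0.3976298  -0.16653388] 20
[[0.638 0.066 0.138]
 [0.64  0.075 0.139]
 [0.641 0.079 0.139]
 [0.643 0.079 0.155]
 [0.644 0.084 0.156]
 [0.642 0.079 0.16 ]
 [0.644 0.08  0.172]
 [0.642 0.077 0.177]]
```

View pics/c5.png

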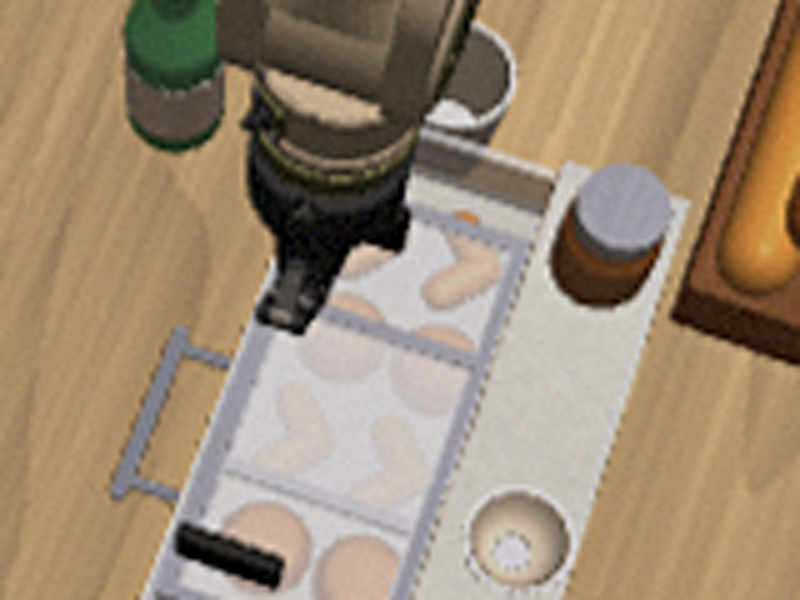

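>>> arm_command --moves '[-1,4,-10,2,0,0,0,-1,0,-8,0,0,0,0,-1,0,-6,0,0,0,0,-1,0,-6,0,0,0,0,-1,0,-6,0,0,0,0,-1,0,-6,0,0,0,0]'

```text
clock: 12.62
tcp_pos: [0.6375, 0.1129, 0.1161]
orientation: [-0.006, 1.0, 0.023, -0.0]
wrist_force: [-0.2, 0.7, 0.6]
finger_gap: 0.0002
grip_force: 0.0
```

>>> arm_command --moves '[-1,0,-6,0,0,0,0,-1,0,-6,0,0,0,0,-1,0,-5,0,0,0,0]'

```text
clock: 13.0
tcp_pos: [0.6372, 0.1226, 0.1162]
orientation: [-0.008, 1.0, 0.029, -0.0]
wrist_force: [0.4, -1.6, -1.3]
finger_gap: -0.0003
grip_force: 0.9
```

>>> arm_command --moves '[-1,0,-4,0,0,0,0,-1,0,-3,0,0,0,0]'

```text
clock: 13.25
tcp_pos: [0.6369, 0.1269, 0.1164]
orientation: [-0.01, 0.999, 0.032, -0.0]
wrist_force: [0.7, -1.8, -0.1]
finger_gap: 0.0002
grip_force: 0.8
```

Joint 6 is reaching its range limit because of the tool yaw. I'll back off the fin and turn the tool 90°, so the 22 mm pad side does the pushing.

>>> arm_command --moves '[-1,0,30,0,0,0,0,-1,0,30,0,0,0,0,-1,0,0,0,0,0,-0.1745,-1,0,0,0,0,0,-0.1745,-1,0,0,0,0,0,-0.1745,-1,0,0,0,0,0,-0.1745,-1,0,0,0,0,0,-0.1745,-1,0,0,0,0,0,-0.1745]'

```text
clock: 14.25
tcp_pos: [0.6405, 0.0676, 0.1154]
orientation: [-0.009, 0.848, 0.53, 0.005]
wrist_force: [0.3, -0.8, 0.4]
finger_gap: 0.0001
grip_force: 0.0
```

>>> arm_command --moves '[-1,0,0,0,0,0,-0.1745,-1,0,0,0,0,0,-0.1745,-1,0,0,0,0,0,-0.1745,-1,0,0,0,0,0,0]'

```text
clock: 14.75
tcp_pos: [0.6405, 0.0675, 0.1154]
orientation: [-0.007, 0.685, 0.729, 0.007]
wrist_force: [0.1, 0.5, -0.0]
finger_gap: 0.0
grip_force: 0.0
```

```bash
python3 -c "
from h import *
s=get_state(); print(s['joint_pos'].round(3) if hasattr(s['joint_pos'],'round') else s['joint_pos']); q=s['orientation']; print(R.from_quat([q[1],q[2],q[3],q[0]]).as_matrix().round(3))"
```

```text
[-0.03   0.479  0.092  1.186  0.02   1.478]
[[-0.062  0.998 -0.001]
 [ 0.998  0.062  0.02 ]
 [ 0.02  -0.    -1.   ]]
```

>>> arm_command --moves '[-1,0,0,1,0,-0.02,0.042,-1,20,0,0,0,0,0,-1,20,0,0,0,0,0,-1,10,0,0,0,0,0,-1,6,0,0,0,0,0,-1,6,0,0,0,0,0,-1,6,0,0,0,0,0]'

```text
clock: 15.62
tcp_pos: [0.6392, 0.1346, 0.1142]
orientation: [0.0, 0.7, 0.714, -0.001]
wrist_force: [-0.3, -1.5, -0.4]
finger_gap: 0.0001
grip_force: 1.0
```

>>> arm_command --moves '[-1,6,0,0,0,0,0,-1,5,0,0,0,0,0,-1,4,0,0,0,0,0,-1,3,0,0,0,0,0]'

```text
clock: 16.12
tcp_pos: [0.6387, 0.1532, 0.1142]
orientation: [-0.0, 0.699, 0.715, -0.0]
wrist_force: [-0.3, -1.7, 0.3]
finger_gap: 0.0003
grip_force: 0.9
```

>>> arm_command --moves '[-1,2,0,0,0,0,0,-1,1,0,0,0,0,0]'

```text
clock: 16.38
tcp_pos: [0.6386, 0.1562, 0.1142]
orientation: [-0.0, 0.699, 0.715, -0.0]
wrist_force: [-1.0, -1.8, 0.3]
finger_gap: 0.0
grip_force: 0.8
```

>>> arm_command --moves '[-1,2,0,0,0,0,0,-1,1,0,0,0,0,0]'

```text
clock: 16.62
tcp_pos: [0.6386, 0.1591, 0.1142]
orientation: [-0.0, 0.699, 0.715, -0.0]
wrist_force: [-1.4, -1.6, 0.6]
finger_gap: 0.0002
grip_force: 0.8
```

>>> arm_command --moves '[-1,1,0,0,0,0,0,-1,1,0,0,0,0,0]'

```text
clock: 16.88
tcp_pos: [0.6385, 0.1611, 0.1141]
orientation: [-0.0, 0.699, 0.715, -0.0]
wrist_force: [-1.0, -1.7, -0.0]
finger_gap: -0.0003
grip_force: 0.8
```

>>> arm_command --moves '[-1,1,0,0,0,0,0,-1,1,0,0,0,0,0]'

```text
clock: 17.12
tcp_pos: [0.6386, 0.1631, 0.1142]
orientation: [-0.0, 0.699, 0.715, -0.0]
wrist_force: [-0.8, -1.4, 0.2]
finger_gap: -0.0001
grip_force: 0.8
```

>>> arm_command --moves '[-1,1,0,0,0,0,0,-1,1,0,0,0,0,0]'

```text
clock: 17.38
tcp_pos: [0.6385, 0.1634, 0.1141]
orientation: [0.001, 0.7, 0.714, -0.001]
wrist_force: [-2.0, -8.2, 0.7]
finger_gap: 0.0
grip_force: 4.3
```

>>> arm_command --moves '[-1,1,0,0,0,0,0,-1,1,0,0,0,0,0]'

```text
clock: 17.62
tcp_pos: [0.6385, 0.1634, 0.1141]
orientation: [0.002, 0.7, 0.714, -0.003]
wrist_force: [-1.0, -13.5, 1.6]
finger_gap: 0.0002
grip_force: 7.0
```

>>> arm_command --moves '[-1,1,0,0,0,0,0]'

```text
clock: 17.75
tcp_pos: [0.6386, 0.1634, 0.1141]
orientation: [0.003, 0.701, 0.714, -0.003]
wrist_force: [-1.9, -16.2, 1.1]
finger_gap: 0.0
grip_force: 8.3
```

>>> arm_command --moves '[-1,-7,0,0,0,0,0,-1,-30,0,0,0,0,0,-1,-50,0,0,0,0,0,-1,-50,0,0,0,0,0,-1,-35,0,0,0,0,0,-1,-10,0,0,0,0,0,-1,0,0,0,0,0,0]'

```text
clock: 18.62
tcp_pos: [0.6427, -0.0138, 0.1143]
orientation: [-0.0, 0.7, 0.714, 0.0]
wrist_force: [-0.1, 0.1, -0.4]
finger_gap: 0.0003
grip_force: 0.0
```

```bash
python3 -c "
from h import *
tip(); s=get_state(); print(s['joint_pos'].round(3)); q=s['orientation']; print(R.from_quat([q[1],q[2],q[3],q[0]]).as_matrix().round(3))
im,d=read_camera('top'); im2,_=read_camera('scene'); cv2.imwrite('pics/c6.png',np.hstack([cv2.resize(im[100:260,130:330],(400,320)),cv2.resize(im2[90:250,220:380],(400,320))]))"
```

```text
[ 0.64259971 -0.01303193  0.11429057] [-0.63759248 -0.29762656 -1.02001956] 61
[[ 0.654 -0.014  0.138]
 [ 0.644 -0.024  0.154]
 [ 0.634 -0.02   0.155]
 [ 0.646 -0.024  0.155]
 [ 0.641 -0.024  0.157]
 [ 0.65  -0.02   0.157]
 [ 0.652 -0.02   0.158]
 [ 0.655 -0.019  0.159]]
[-1.450e-01  4.770e-01  8.600e-02  1.180e+00  1.000e-03  1.403e+00]
[[-0.022  1.    -0.   ]
 [ 1.     0.022  0.001]
 [ 0.001 -0.    -1.   ]]
```

View pics/c6.png

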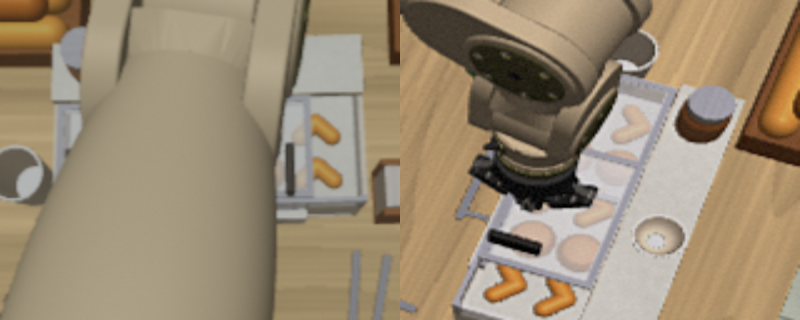

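The scene view shows the left panel at its end, the jar and bowl undisturbed, and the fingers standing inside the right fin.

>>> arm_command --moves '[-1,-15,0,0,0,0,0,-1,-10,0,0,0,0,0,-1,-8,0,0,0,0,0,-1,-6,0,0,0,0,0,-1,-6,0,0,0,0,0,-1,-6,0,0,0,0,0,-1,-6,0,0,0,0,0,-1,-6,0,0,0,0,0]'

```text
clock: 19.77
tcp_pos: [0.6438, -0.0771, 0.1142]
orientation: [-0.0, 0.699, 0.715, -0.0]
wrist_force: [0.8, 1.5, -1.8]
finger_gap: -0.0
grip_force: 1.0
```

>>> arm_command --moves '[-1,-6,0,0,0,0,0,-1,-6,0,0,0,0,0,-1,-6,0,0,0,0,0,-1,-4,0,0,0,0,0,-1,-3,0,0,0,0,0]'

```text
clock: 20.4
tcp_pos: [0.6443, -0.1022, 0.1143]
orientation: [0.0, 0.699, 0.715, -0.0]
wrist_force: [0.8, 1.5, -0.2]
finger_gap: 0.0003
grip_force: 0.9
```

>>> arm_command --moves '[-1,-2,0,0,0,0,0,-1,-1,0,0,0,0,0]'

```text
clock: 20.65
tcp_pos: [0.6444, -0.105, 0.1143]
orientation: [-0.0, 0.699, 0.715, -0.0]
wrist_force: [1.4, 1.6, 0.0]
finger_gap: -0.0
grip_force: 0.8
```

>>> arm_command --moves '[-1,-1,0,0,0,0,0,-1,-1,0,0,0,0,0]'

```text
clock: 20.9
tcp_pos: [0.6444, -0.1068, 0.1143]
orientation: [-0.0, 0.699, 0.715, -0.0]
wrist_force: [1.7, 1.9, -0.2]
finger_gap: -0.0002
grip_force: 0.8
```

>>> arm_command --moves '[-1,-1,0,0,0,0,0,-1,-1,0,0,0,0,0]'

```text
clock: 21.15
tcp_pos: [0.6445, -0.1088, 0.1143]
orientation: [-0.0, 0.699, 0.715, -0.0]
wrist_force: [0.6, 4.3, -0.4]
finger_gap: 0.0
grip_force: 2.1
```

>>> arm_command --moves '[-1,-1,0,0,0,0,0,-1,-1,0,0,0,0,0]'

```text
clock: 21.4
tcp_pos: [0.6445, -0.1088, 0.1142]
orientation: [-0.001, 0.699, 0.715, 0.001]
wrist_force: [1.7, 9.5, 0.5]
finger_gap: -0.0001
grip_force: 4.6
```

>>> arm_command --moves '[-1,-2,0,0,0,0,0,-1,8,0,0,0,0,0,-1,15,0,0,0,0,0,-1,0,0,-50,0,0,0,-1,0,0,-50,0,0,0,-1,0,-50,0,0,0,0,-1,0,-55,0,0,0,0,-1,0,-55,0,0,0,0]'

```text
clock: 22.4
tcp_pos: [0.4824, -0.0932, 0.2144]
orientation: [0.0, 0.699, 0.715, -0.001]
wrist_force: [-0.4, -0.4, 0.7]
finger_gap: 0.0004
grip_force: 0.0
```

>>> arm_command --moves '[-1,-40,-40,0,0,0,0,-1,-40,-30,0,0,0,0,-1,-55,0,0,0,0,0,-1,-55,0,0,0,0,0,-1,-55,0,0,0,0,0,-1,-55,0,0,0,0,0,-1,0,0,0,0,0,0]'

```text
clock: 23.28
tcp_pos: [0.42, -0.3982, 0.2133]
orientation: [-0.0, 0.701, 0.713, -0.001]
wrist_force: [-0.2, 0.1, -0.6]
finger_gap: -0.0003
grip_force: 0.0
```

Run:
```python
from h import *
im,d=read_camera("top"); vv,uu=np.mgrid[:384,:512]; P=back("top",uu,vv,d)
print(get_state()["tcp_pos"],get_state()["clock"],get_state()["wrist_force"])
k=(d>0)&(P[...,2]>.16)&(P[...,2]<.178)&(P[...,0]>.6)&(P[...,0]<.68)&(im.max(2)<70)&(abs(P[...,1]-.03)<.2)
for a,b in((.03,.25),(-.2,.03)):
    q=P[k&(P[...,1]>a)&(P[...,1]<b)]; print(len(q),q.mean(0).round(4),q.max(0).round(3))
q=P[(d>0)&(abs(P[...,2]-.05)<.006)&(P[...,0]>.5)&(P[...,0]<.575)&(abs(P[...,1]-.022)<.05)]; print("bar",q.mean(0).round(4),q.min(0))
im2,_=read_camera("scene")
cv2.imwrite("pics/f.png",np.hstack([cv2.resize(im[100:300,130:400],(400,296)),cv2.resize(im2[90:300,160:380],(400,382))[:296]]) if 0 else np.vstack([cv2.resize(im[100:280,130:400],(450,300),interpolation=cv2.INTER_CUBIC),cv2.resize(im2[100:260,160:400],(450,300),interpolation=cv2.INTER_CUBIC)]))
```

```text
[ 0.41999705 -0.39587989  0.21356927] 23.325 [-0.12546281  1.1507534   0.52174095]
62 [0.6385 0.1794 0.1663] [0.664 0.184 0.171]
97 [ 0.644  -0.1213  0.1683] [ 0.672 -0.117  0.172]
bar [0.5644 0.0221 0.0502] [ 0.55885324 -0.02638203  0.04483756]
```

View pics/f.png

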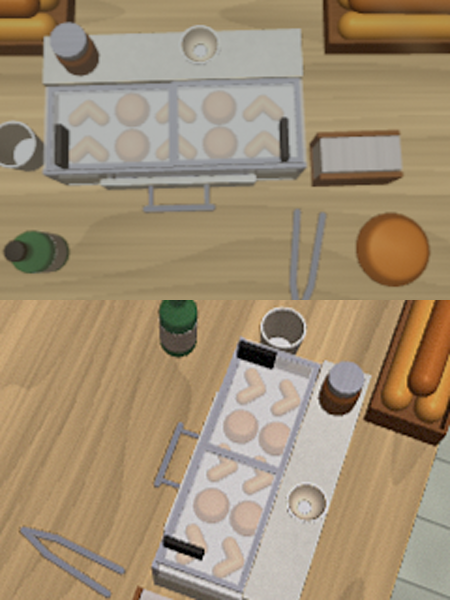

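Both panels are shut: the left fin is at (62,145) and the right fin at (285,138) in the upper view, one at each end. The drawer is home and nothing else has moved.

```bash
python3 -c "
from workcell import *; print(hand_in())"
```

```text
the job is handed in; nothing more can be done
None
```

The job is handed in at about 23 s on the clock: the drawer and then the left and right panels were each pushed until the force rose at their stops, and the final pictures show all three shut and nothing else moved.

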